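# Feed the collet rack past the spring gate

### The arm

A 6-joint arm with a two-finger parallel gripper is mounted at the origin on the work surface. World frame = base frame: x ahead of the robot, y to its left, z up, the work surface at z = 0. Lengths are in m, angles in rad, forces in N, time in s.
With the tool pointing down it reaches from about 0.425 to 0.95 m from the base axis. Payload 3.5 kg.
Tool frame: the origin (TCP) lies where the fingers leave the gripper's body, on its centre line; the fingertips stand 73 mm ahead of it and the grasp point (between the pads) lies 54 mm ahead of it; z points along the fingers, y is the direction in which the jaws open and shut (so a half turn about z gives the same grasp; the last joint's range is limited). The gripper opens to 85 mm and grips with 20 to 120 N. Pads are 22 mm wide; open, the fingers measure 114 mm over their backs; the gripper's body (76 mm by 85 mm) begins 54 mm behind the grasp point. The pads swing forward as they close: fully open they stand 13 mm farther back than shut.
Start: joints at [-1.293, 0.286, 1.577, -0, 1.279, -0.15], TCP at [0.28, -0.614, 0.304] pointing down, gripper open.
Joint ranges: [-2.77, 2.77], [-0.9, 2.22], [0.21, 2.48], [-1.53, 4.67], [0.24, 2.81], [-2.84, 2.84]. Speed limits (rad/s): [2.79, 2.79, 3.14, 3.14, 3.14, 3.14].

### API

Orientations are given as a unit quaternion [w, x, y, z].
In Python, from workcell import arm, eyes gives the robot as it stands. The module is installed in compiled form; this text tells all that it offers.
- The arm moves only by the shell command python3 -m handwheel 'ROWS' [FORCE]. ROWS is JSON, a list of rows, each a list of 7 numbers: the turn, a rotation vector about the tool's x, y, z in rad, then the shift along the tool's x, y, z in m, then the gripper's target within -1 to 1 (fully open at 1, half-way at 0, shut at -1). A call has 1 to 10 rows; each row shifts and turns the commanded pose from where the row before left it, along the tool's axes as they then stand; what a row does not reach is not made up. A row lasts 1/8 s, in which the tool goes at most 62.5 mm and 10.7 degrees, less where a joint would pass 70% of its speed; a pose out of reach is approached as far as the arm can. A call is refused whole if a number of a shift passes 0.0625 or a number of a turn 0.188, either way. A call with a gripper value outside its range is refused whole. The fingers move at their own pace and stop on an object; FORCE is the grip in N (left out, the last holds). Time passes only in rows, so rows that do not move let the fingers close. It gives the time, the measured TCP pose, the force and the opening at its end, in the units of the state.
- arm.read_state(): the state, without advancing time (a new reading comes with each control period).
- eyes.get_image(name): name is "scene" or "top" or "wrist"; returns the picture (384x512x3 uint8, blue, green, red); there is no depth.
- eyes.calibration(name): a dict with "mtx" (3x3 intrinsics, pixels), "dist_coeffs" ([k1, k2, p1, p2, k3] as OpenCV has them; the pictures are not rectified), "R" (3x3) and "t" (3): a world point X has camera coordinates R X + t; the wrist camera has in their place "tool_from_camera" (4x4, takes a point from camera to tool coordinates, whose origin is the TCP and whose axes are the flange's). Camera axes: x right, y down, z forward; pixel columns grow to the right and rows downward; lengths in m; the calibration is good to about 2 mm. A picture is of the moment at which its call begins: read the wrist's pose just before it. calibration takes no time and is no camera call.
- arm.finish_job(): hands the job in, once; it reports no verdict.
The state is a dict: "clock": time; "joints": joint angles; "dq": joint speeds; "joint_efforts": joint torques, N m; "ee_pos": TCP position; "tcp_rot": TCP orientation; "force": force on the tool from outside, world axes, zero at the start; "moment": the same for the moment, N m; "opening": finger opening in m.
Only numpy, scipy, OpenCV 4.12 (cv2) and the standard library are available. Lean on these libraries where they do the work, as an engineer would, in place of code of your own. Each camera call takes 0.05 s, during which the arm holds its last target.

### The job

Press the orange pedal beside the chute with one fingertip to keep the hinged yellow gate down, and with the other fingertip push the blue collet rack along the chute, past the gate, until it is fully home against the black end stop. Then let the gate spring fully up behind the rack and move clear. Never grasp, lift or tip the rack, do not force it against the gate, and leave the other things on the bed where they are.

Things in the scene. Friction and masses are not known exactly. Their poses are not given: they have to be found in the camera images.
- chute: Fixed aluminium chute, open above and at its loading end. Origin on the bed below the gate, on the centre line; x = push direction, y = towards the orange pedal. Floor top at z = 40 mm; walls 8 mm thick, inner faces at y = -32 and +32 mm, tops at z = 62 mm; from x = -185 mm (loading end) to the end stop at +122 mm.
- end_stop (a point): Middle of the foot of the black end stop's face, at floor height: chute x = +122 mm, y = 0, z = 40 mm. The stop's top is at z = 66 mm. With the rack home, the rack's origin is at chute x = +72 mm and its rear 18 mm past the gate.
- rack: Blue rack 100 (x) x 60 (y) x 28 mm high, six collets fixed in it (to 42 mm above its underside, none within 35 mm of its rear), about 0.4 kg, loose on the chute floor, its x along the chute's x. Origin at the centre of its underside; flat rear face at x = -50 mm, front at +50 mm. Starts before the gate, origin at chute x -115 to -70 mm.
- gate (a joint): Gate lever angle (rad) about a pin along the chute's x at chute y = -47, z = 17 mm. 0 = gate up, closed; grows as the pedal is pressed; the gate is below the floor from 0.26 on; 0.30 = pedal level; 0.36 = limit. Sprung, no latch: about 3 N on the pedal starts it, about 6 N holds it at 0.30, and it rises again when let go.
- gate_top (a point): Middle of the top edge of the yellow gate blade, 8 mm thick along the chute's x (chute x -4 to +4 mm), across the chute from about y = -5 to +22 mm; closed, it stands 9 to 17 mm above the floor.
- pedal_mid (a point): Middle of the top face of the orange pedal plate on the gate lever, along the outside of the chute, x -205 to +45 mm (chute frame): a fingertip can slide along it while pressing. Level (joint 0.30): y +46 to +114 mm, top at z = 48 mm. At joint 0 it slopes up away from the chute, top at z = 74 mm (y +33) to 94 mm (y +98).
- tool_holder: Bystander: steel tool holder 44 mm across, 58 mm high, standing beside the chute on the side away from the pedal. Origin under its centre.
- collet_nut: Bystander: dark steel ring nut 38 mm across, 20 mm high, beside the chute on the side away from the pedal. Origin under its centre.
- clamp_block: Bystander: stepped aluminium clamp block 55 x 30 x 28 mm, beside the chute on the side away from the pedal. Origin under its centre.
- spanner: Bystander: spanner 170 mm long lying flat, well to the robot's left.
- insert_jar: Bystander: small closed jar with red cap, 56 mm across, 75 mm high, well to the left or right. Origin under its centre.
- chip_brush: Bystander: brush 190 mm long lying flat, well to the robot's right.
- workpiece: Bystander: brass cylinder 48 mm across, 45 mm high, well to the left or right. Origin under its centre.
Mind the look-alikes: they are no part of the job. What is meant by the rack is not turquoise, and is the smaller of those in its own colour.

How it is judged:
On the way, in this order (a step that is already met when the one before it is completed fails the run):
1. the gate is pressed down with the fingers on the pedal while the rack is still wholly before the gate (value of joint gate above 0.24 rad and contact force between the fingers and gate above 0.5 N and x of rack in the frame of chute below -0.05 m), for 0.1 s.
2. with the gate still held down by the fingers, the rack lies across the gate on its way (value of joint gate above 0.22 rad and contact force between the fingers and gate above 0.5 N and x of rack in the frame of chute above 0 m), for 0.1 s.
At the end, for the whole second after the job is handed in: The rack lies flat in the chute, home against the end stop (within 6 mm) and at rest, and the gate has sprung up behind it (joint below 0.04 rad) (x of rack in the frame of chute between 0.066 and 0.076 m and z of rack in the frame of chute between 0.037 and 0.043 m and angle between rack's own z axis and vertical below 0.05 rad and angle between the x axis of rack and the x axis of chute, either way round below 0.1 rad and value of joint gate below 0.04 rad and linear speed of rack below 0.01 m/s); the robot touches nothing.
It fails at once if the rack is lifted more than 12 mm or tipped more than 0.25 rad (height (world z) of rack above 0.052 m or angle between rack's own z axis and vertical above 0.25 rad).
It fails at once if the rack is forced against the gate (more than 8 N) (contact force between rack and gate above 8 N).
It fails at once if a bystander is moved more than 20 mm (distance of any of tool_holder, collet_nut, clamp_block, spanner, insert_jar, chip_brush, workpiece from where it was at the start of the episode above 0.02 m).
It also fails if it takes over 45 s, if anything falls off the work surface, if the arm or the gripper's body presses on something with over 40 N, if the wrist force passes 120 N, or if a joint passes its speed limit or range.

## Working session

There is one attempt and no reset: what is moved stays moved. The work goes in short steps, Python scripts to look and compute and a shell command to move; the robot and the scene stay as the last step left them, time stands still between calls to the robot, and variables do not carry over. Pictures are saved under pics/ and viewed, and the job is handed in when it is done.

```bash
mkdir -p pics; python3 - <<'E'
from workcell import arm, eyes
import cv2,numpy as np
print(arm.read_state())
for n in("scene","top"):
    c=eyes.calibration(n);print(n,{k:np.round(np.array(v),4).tolist() for k,v in c.items()})
    cv2.imwrite(f"pics/{n}0.png",eyes.get_image(n))
c=eyes.calibration("wrist");print({k:np.round(np.array(v),4).tolist() for k,v in c.items()})
E
```

```text
{'clock': 0.0, 'joints': array([-1.29300215e+00,  2.87182457e-01,  1.57815292e+00,  2.95499991e-05,
        1.27857444e+00, -1.50024773e-01]), 'dq': array([ 2.72303186e-04,  4.41278234e-05, -1.49925970e-03,  6.91821947e-04,
        7.52577387e-04, -1.27760863e-03]), 'joint_efforts': array([-2.46883542e-05, -4.05981374e+01, -2.92626500e+01, -1.81544697e-04,
        5.77920568e-03, -1.02659786e-05]), 'ee_pos': array([ 0.27993396, -0.61369634,  0.30254881]), 'tcp_rot': array([-1.15712017e-03,  9.77208725e-01,  2.12277564e-01, -5.98504027e-05]), 'force': array([-0.09799045,  0.21249366,  0.68493952]), 'moment': array([-0.01709684, -0.01949165, -0.01587743]), 'opening': 0.08519936939041733}
scene {'mtx': [[391.884, 0.0, 255.4427], [0.0, 391.884, 190.5232], [0.0, 0.0, 1.0]], 'dist_coeffs': [-0.0349, 0.0, 0.0, 0.0, 0.0], 'R': [[-0.621, 0.7838, 0.0001], [0.53, 0.4201, -0.7366], [-0.5774, -0.4574, -0.6763]], 't': [0.3507, -0.2299, 1.3975]}
top {'mtx': [[458.6068, 0.0, 250.1358], [0.0, 458.6068, 189.6485], [0.0, 0.0, 1.0]], 'dist_coeffs': [-0.1748, 0.0, 0.0, 0.0, 0.0], 'R': [[0.0096, -0.9999, 0.0048], [-0.9826, -0.0103, -0.1856], [0.1856, -0.003, -0.9826]], 't': [-0.0049, 0.5668, 1.3474]}
{'mtx': [[284.5405, 0.0, 256.9795], [0.0, 284.5405, 186.1705], [0.0, 0.0, 1.0]], 'dist_coeffs': [0.0095, 0.0, 0.0, 0.0, 0.0], 'tool_from_camera': [[-0.0005, -0.9626, -0.2709, 0.0681], [1.0, -0.0004, -0.0006, -0.0002], [0.0005, -0.2709, 0.9626, -0.071], [0.0, 0.0, 0.0, 1.0]]}
```

View pics/scene0.png

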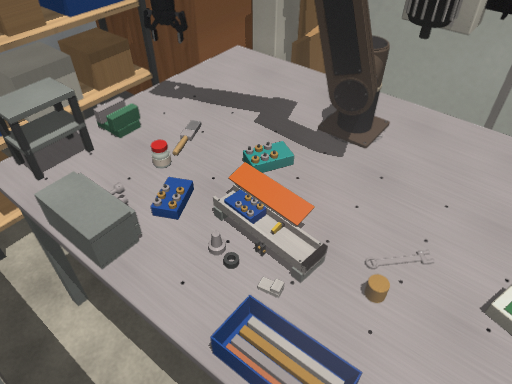

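View pics/top0.png

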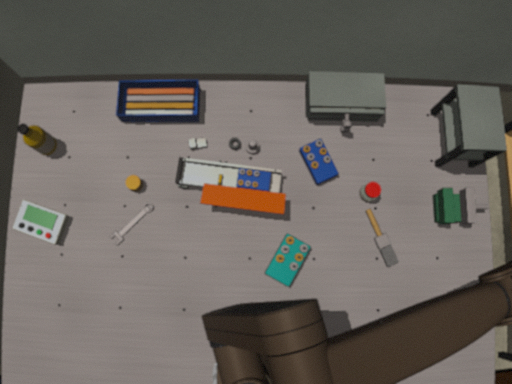

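The scene picture shows the chute at about (270,225), with the blue rack in it at (245,205), the orange pedal at (270,193) and the black end stop near (318,255). In the top view the chute runs from (282,185) to (180,172), and the rack is at (254,180).

Things that could be taken for the rack:
- blue, in the chute: top (254,180)
- blue, larger, lying free: top (319,162)
- turquoise: top (288,260)

By the description it is the smaller blue one, in the chute. I'll check that in a close crop.

```bash
python3 - <<'E'
import cv2,numpy as np
a=cv2.imread("pics/top0.png")[135:225,165:345]
cv2.imwrite("pics/top0c.png",cv2.resize(a,None,fx=4.4,fy=4.4,interpolation=cv2.INTER_CUBIC))
a=cv2.imread("pics/scene0.png")[155:280,140:340]
cv2.imwrite("pics/scene0c.png",cv2.resize(a,None,fx=4,fy=4,interpolation=cv2.INTER_CUBIC))
E
```

```text
(no output)
```

View pics/top0c.png

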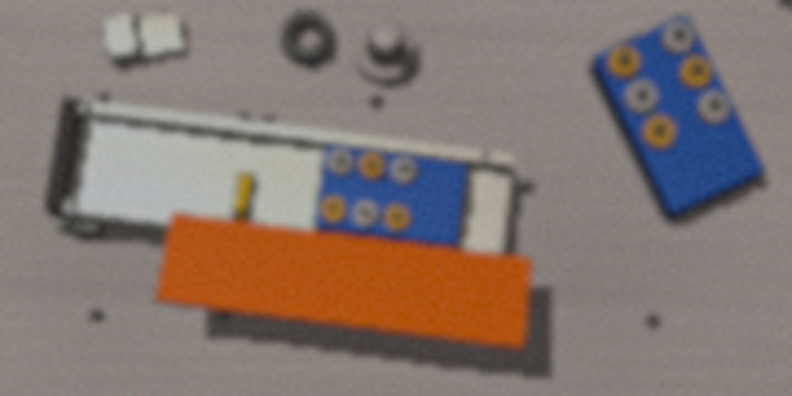

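View pics/scene0c.png

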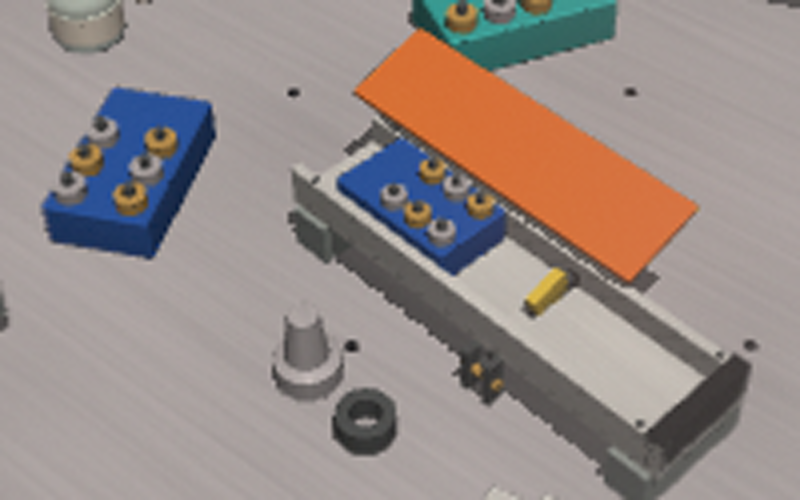

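The crops confirm it: the in-chute rack (crop (395,200)) is visibly smaller than the free blue one (crop (680,120)). The yellow gate is at crop (243,195). Next I measure both views.

```bash
cat > h.py <<'E'
import cv2,numpy as np
from workcell import arm,eyes
def ray(n,px,pose=None):
    c=eyes.calibration(n);u=cv2.undistortPoints(np.array([[px]],float),np.array(c["mtx"]),np.array(c["dist_coeffs"]))[0,0]
    d=np.array([u[0],u[1],1.])
    R=np.array(c["R"]);t=np.array(c["t"])
    return -R.T@t,R.T@d
def plane(n,px,z):
    o,d=ray(n,px);return o+d*(z-o[2])/d[2]
def tri(p1,p2,n1="scene",n2="top"):
    (a,u),(b,v)=ray(n1,p1),ray(n2,p2)
    s=np.linalg.lstsq(np.c_[u,-v],b-a,rcond=None)[0]
    P,Q=a+u*s[0],b+v*s[1];return (P+Q)/2,np.linalg.norm(P-Q)
def quad(img,lo,hi,box):
    h=cv2.cvtColor(img,cv2.COLOR_BGR2HSV);m=cv2.inRange(h,lo,hi)
    k=np.zeros_like(m);x0,y0,x1,y1=box;k[y0:y1,x0:x1]=255;m&=k
    c=max(cv2.findContours(m,cv2.RETR_EXTERNAL,cv2.CHAIN_APPROX_NONE)[0],key=cv2.contourArea)
    hu=cv2.convexHull(c)
    for e in np.linspace(1,12,45):
        q=cv2.approxPolyDP(hu,e,True)
        if len(q)<=4:break
    return q[:,0],cv2.contourArea(c),c
E
python3 - <<'E'
from h import *
s=cv2.imread("pics/scene0.png");t=cv2.imread("pics/top0.png")
O=((5,150,80),(14,255,255));B=((100,150,40),(125,255,255));Y=((20,150,80),(35,255,255))
for nm,c,bs,bt in(("orange",O,(220,160,320,225),(195,180,292,220)),("blue",B,(220,185,270,225),(230,160,275,200)),("yellow",Y,(265,215,290,240),(210,168,228,190))):
    qs=quad(s,*c,bs);qt=quad(t,*c,bt);print(nm,qs[0].tolist(),qs[1],qt[0].tolist(),qt[1])
E
```

```text
orange [[229, 177], [245, 162], [313, 207], [296, 224]] 1916.5 [[203, 187], [281, 193], [284, 211], [204, 203]] 1590.0
blue [[225, 199], [241, 190], [265, 208], [250, 221]] 473.0 [[269, 173], [267, 189], [239, 178], [239, 175]] 204.5
yellow [[279, 222], [280, 226], [275, 231], [272, 230]] 30.5 [[220, 175], [221, 178], [219, 183]] 7.5
```

```bash
python3 - <<'E'
from h import *
S=lambda x,y:(x/4+140-.4,y/4+155-.4); T=lambda x,y:(x/4.4+165-.4,y/4.4+135-.4)
P={"ped_load_in":(S(355,92),T(530,260)),"ped_load_out":(S(418,30),T(525,346)),"ped_end_in":(S(632,282),T(175,213)),"ped_end_out":(S(697,208),T(157,298)),
"rack_front_far":(S(455,258),T(322,148)),"rack_rear_far":(S(338,185),T(468,162)),"gate_far":(S(530,305),T(246,175)),"wallfar_end_load":(S(293,170),T(515,158)),
"stop_far":(S(650,440),T(68,100)),"wallscrew":(S(641,424),T(90,107)),}
R={}
for k,(a,b) in P.items():
    p,e=tri(a,b);R[k]=p;print(k,p.round(4),round(e,4))
for a,b in(("ped_load_in","ped_end_in"),("ped_load_out","ped_end_out"),("rack_rear_far","rack_front_far")):
    d=R[b]-R[a];print(a,np.degrees(np.arctan2(d[1],d[0])).round(2),np.linalg.norm(d).round(4))
E
```

```text
ped_load_in [ 0.5519 -0.1046  0.0735] 0.0008
ped_load_out [ 0.49   -0.0995  0.0919] 0.0004
ped_end_in [0.5811 0.1409 0.0731] 0.0037
ped_end_out [0.5196 0.1481 0.0924] 0.0004
rack_front_far [0.6287 0.0411 0.0682] 0.0048
rack_rear_far [ 0.6214 -0.0612  0.0638] 0.0026
gate_far [0.6149 0.0925 0.0478] 0.0003
wallfar_end_load [ 0.6262 -0.0953  0.0605] 0.0001
stop_far [0.665  0.2154 0.0648] 0.0053
wallscrew [0.6591 0.2023 0.0632] 0.0002
ped_load_in 83.22 0.2473
ped_load_out 83.18 0.2493
rack_rear_far 85.91 0.1027
```

```bash
cat >> h.py <<'E'
def fit(M,W):
    M=np.array(M,float);W=np.array(W,float);m,w=M.mean(0),W.mean(0)
    H=(M-m).T@(W-w);th=np.arctan2(H[0,1]-H[1,0],H[0,0]+H[1,1])
    R=np.array([[np.cos(th),-np.sin(th)],[np.sin(th),np.cos(th)]]);return th,w-R@m,R
E
python3 - <<'E'
from h import *
M=[(-.205,.033),(-.205,.098),(.045,.033),(.045,.098),(-.185,-.040),(.122,-.04)]
W=[(.5519,-.1046),(.49,-.0995),(.5811,.1409),(.5196,.1481),(.6262,-.0953),(.664,.2115)]
th,o,R=fit(M[:5],W[:5]);print(th,np.degrees(th),o);print((np.array(W)-(np.array(M)@R.T+o)).round(4)*1000)
loc=lambda p:(R.T@(np.array(p)[:2]-o)).round(4)
print("rack front,rear",loc((.6287,.0411)),loc((.6214,-.0612)),"gate",loc((.6149,.0925)))
# yaw of the tool
from scipy.spatial.transform import Rotation as Q
s=arm.read_state();q=s["tcp_rot"];Rt=Q.from_quat([*q[1:],q[0]]).as_matrix();print(Rt.round(3))
for d in(0,np.pi):
    # tool z down, tool x along chute x (or -x)
    x=np.array([np.cos(th+d),np.sin(th+d),0]);z=np.array([0,0,-1.]);G=np.c_[x,np.cross(z,x),z]
    print(d,Q.from_matrix(Rt.T@G).as_rotvec().round(4))
E
```

```text
1.4512625356989606 83.1512182610044 [0.60988736 0.09290463]
[[-0.8  2.1]
 [ 1.9 -0.6]
 [-1.4 -0.6]
 [ 1.6 -1.2]
 [-1.3  0.2]
 [-0.2  2.2]]
rack front,rear [-0.0492 -0.0249] [-0.1516 -0.0298] gate [ 0.0002 -0.005 ]
[[ 0.91   0.415 -0.001]
 [ 0.415 -0.91   0.002]
 [ 0.    -0.002 -1.   ]]
0 [-0.0018 -0.0014 -1.0235]
3.141592653589793 [-1.6000e-03  2.1000e-03  2.1181e+00]
```

```bash
python3 -m handwheel '[[0,0,-0.17,0,0,0,1],[0,0,-0.17,0,0,0,1],[0,0,-0.17,0,0,0,1],[0,0,-0.17,0,0,0,1],[0,0,-0.17,0,0,0,1],[0,0,-0.17,0,0,0,1],[0,0,-0.0035,0,0,0,1]]' 40
cat >> h.py <<'E'
from scipy.spatial.transform import Rotation as Q
def tool():
    s=arm.read_state();q=s["tcp_rot"];return np.array(s["ee_pos"]),Q.from_quat([*q[1:],q[0]]).as_matrix(),s
TH=1.45126;O=np.array([.60989,.0929]);RC=np.array([[np.cos(TH),-np.sin(TH)],[np.sin(TH),np.cos(TH)]])
def rep(target=None,z=None):
    p,R,s=tool();l=RC.T@(p[:2]-O)
    x=np.array([*RC[:,0],0]);zz=np.array([0,0,-1.]);G=np.c_[x,np.cross(zz,x),zz]
    print("t",round(s["clock"],2),"chute",l.round(4),"z",p[2].round(4),"F(chute)",(RC.T@s["force"][:2]).round(1),s["force"][2].round(1),"open",round(s["opening"],4),"roterr",Q.from_matrix(R.T@G).as_rotvec().round(4))
    if target is not None:
        w=np.array([*(RC@np.array(target)+O),z]);print("tool shift",(R.T@(w-p)).round(4))
E
python3 -c "
from h import *
rep((-.178,.048),.26)"
```

```text
clock: 0.98
ee_pos: [0.28, -0.6139, 0.3032]
tcp_rot: [-0.001, 0.749, 0.663, 0.0]
force: [-0.3, 0.5, -0.5]
opening: 0.0853
t 0.97 chute [-0.7411  0.2433] z 0.3032 F(chute) [0.5 0.4] -0.5 open 0.0853 roterr [-0.0005 -0.0011 -0.0017]
tool shift [0.5634 0.1943 0.0437]
```

```bash
python3 -m handwheel '[[0,0,0,0.0565,0.0194,0.0044,1],[0,0,0,0.0565,0.0194,0.0044,1],[0,0,0,0.0565,0.0194,0.0044,1],[0,0,0,0.0565,0.0194,0.0044,1],[0,0,0,0.0565,0.0194,0.0044,1],[0,0,0,0.0565,0.0194,0.0044,1],[0,0,0,0.0565,0.0194,0.0044,1],[0,0,0,0.0565,0.0194,0.0044,1],[0,0,0,0.0565,0.0194,0.0044,1],[0,0,0,0.0565,0.0194,0.0044,1]]'
python3 -c "
from h import *
rep((-.178,.048),.26)
im=eyes.get_image('wrist');cv2.imwrite('pics/w1.png',im)"
```

```text
clock: 2.22
ee_pos: [0.5405, -0.0744, 0.2599]
tcp_rot: [0.0, 0.749, 0.662, 0.0]
force: [1.4, -0.3, 0.0]
opening: 0.0853
t 2.23 chute [-0.1744  0.0489] z 0.2599 F(chute) [-0.2 -1.4] 0.0 open 0.0853 roterr [ 0.0004  0.0002 -0.0032]
tool shift [-0.0036  0.0009 -0.0001]
```

View pics/w1.png

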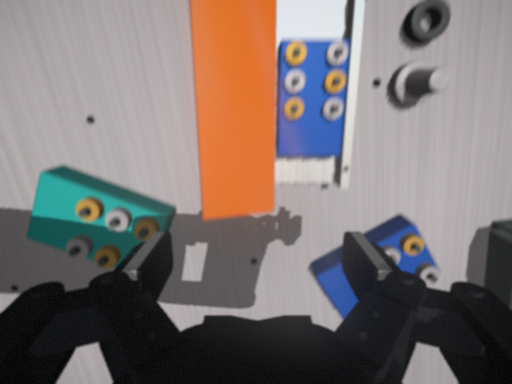

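The wrist view looks along the chute: the pedal's loading edge is at (203–273, 216), the rack's rear top edge at row 157 (columns 278–341), and the far wall's end at (345,188). I cross-check these against the frame.

```bash
cat >> h.py <<'E'
def wplane(px,z):
    p,R,_=tool();c=eyes.calibration("wrist");T=np.array(c["tool_from_camera"])
    u=cv2.undistortPoints(np.array([[px]],float),np.array(c["mtx"]),np.array(c["dist_coeffs"]))[0,0]
    d=R@T[:3,:3]@np.array([*u,1.]);o=p+R@T[:3,3];X=o+d*(z-o[2])/d[2];return RC.T@(X[:2]-O)
E
python3 - <<'E'
from h import *
for n,px,z in(("rack rear L",(278,157),.068),("rack rear R",(341,157),.068),("rack rear front L",(279,39),.068),("front R",(350,39),.068),("wall end outer",(348,188),.062),("wall far outer top",(364,2),.062),("ped out",(203,220),.094),("ped in",(274,213),.074),("ped in far",(275,2),.074),("ped out far",(191,2),.094)):
    print(n,wplane(px,z).round(4))
E
```

```text
rack rear L [-0.1446  0.0292]
rack rear R [-0.1446 -0.0294]
rack rear front L [-0.0451  0.0304]
front R [-0.0452 -0.0289]
wall end outer [-0.1762 -0.0405]
wall far outer top [-0.0163 -0.0397]
ped out [-0.1969  0.0968]
ped in [-0.1978  0.0324]
ped in far [-0.02    0.0346]
ped out far [-0.0263  0.0969]
```

```bash
python3 - <<'E'
from h import *
rep()
im=eyes.get_image('wrist');cv2.imwrite('pics/w2.png',im)
q,a,c=quad(im,(5,150,80),(14,255,255),(150,0,300,260));print(q.tolist())
for p in q: print(wplane(p,.094 if p[0]<235 else .074).round(4))
q,a,c=quad(im,(100,150,40),(125,255,255),(270,20,365,180));print(q.tolist())
for p in q: print(wplane(p,.068).round(4))
rep()
E
```

```text
t 2.27 chute [-0.1686  0.0482] z 0.2592 F(chute) [3.3 0.6] -0.1 open 0.0856 roterr [ 0.0007 -0.005   0.0011]
[[273, 0], [271, 219], [203, 227], [189, 0]]
[-0.0222  0.0375]
[-0.2075  0.036 ]
[-0.2072  0.098 ]
[-0.0287  0.0994]
[[301, 53], [345, 71], [336, 165], [305, 150], [284, 78]]
[-0.0593  0.0128]
[-0.0734 -0.0256]
[-0.1554 -0.0243]
[-0.1414  0.0054]
[-0.0791  0.0266]
t 2.33 chute [-0.1715  0.0488] z 0.2592 F(chute) [-0.2 -0.6] 0.1 open 0.0855 roterr [-0.0008 -0.0018  0.0034]
```

```bash
python3 -m handwheel '[[0,0,0,-0.004,0.004,0.03,0.65],[0,0,0,0,0,0.04,0.65],[0,0,0,0,0,0.015,0.65],[0,0,0,0,0,0,0.65],[0,0,0,0,0,0,0.65],[0,0,0,0,0,0,0.65]]'
python3 -c "
from h import *
rep((-.178,.044),.170)
cv2.imwrite('pics/s2.png',cv2.resize(eyes.get_image('scene')[110:280,140:360],None,fx=3.5,fy=3.5))
cv2.imwrite('pics/w3.png',eyes.get_image('wrist'))
rep()"
```

```text
clock: 3.08
ee_pos: [0.5444, -0.0812, 0.1768]
tcp_rot: [0.001, 0.748, 0.663, 0.001]
force: [-0.1, -0.0, -0.5]
opening: 0.0704
t 3.08 chute [-0.1806  0.0442] z 0.1768 F(chute) [-0.   0.1] -0.5 open 0.0704 roterr [ 0.0032  0.0007 -0.0004]
tool shift [0.0026 0.0002 0.0068]
t 3.17 chute [-0.1805  0.0446] z 0.1762 F(chute) [ 0.  -0.1] -0.6 open 0.0703 roterr [ 0.0022  0.0005 -0.0002]
```

View pics/s2.png

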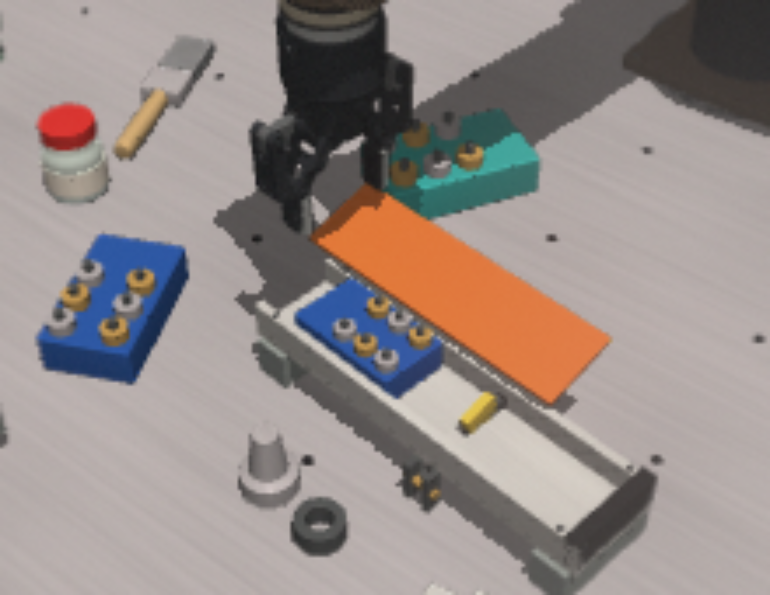

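View pics/w3.png

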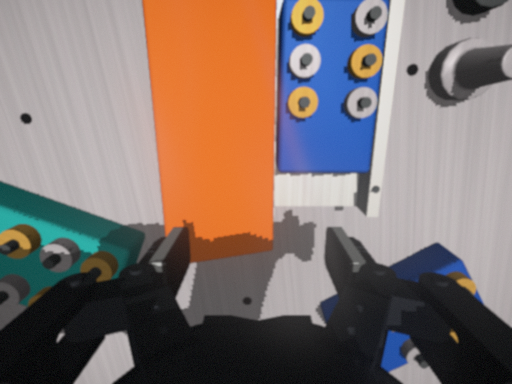

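Gripper is over the loading end, the fingers straddling the near wall. The rack's rear edge is at row 172, the wall's end at (372,215) and the pedal's end at (190–273, 240–260).

```bash
python3 - <<'E'
from h import *
for n,px,z in(("rack rear",(278,171),.068),("rack rear R",(374,173),.068),("wall end outer",(378,216),.062),("wall end in",(366,214),.062),("ped in",(273,239),.074)):
    print(n,wplane(px,z).round(4))
E
```

```text
rack rear [-0.1522  0.0315]
rack rear R [-0.1536 -0.0305]
wall end outer [-0.1857 -0.0392]
wall end in [-0.1842 -0.0307]
ped in [-0.1973  0.0344]
```

```bash
python3 -m handwheel '[[0,0,0,0,0,0.008,0.65],[0,0,0,0,0,0.008,0.65],[0,0,0,0,0,0.008,0.65],[0,0,0,0,0,0,0.65]]'
python3 -c "
from h import *
rep()"; python3 -m handwheel '[[0,0,0,0,0,0.006,0.65],[0,0,0,0,0,0.006,0.65],[0,0,0,0,0,0,0.65]]'
python3 -c "
from h import *
rep()"
```

```text
clock: 3.68
ee_pos: [0.5432, -0.0807, 0.1503]
tcp_rot: [-0.001, 0.748, 0.664, -0.0]
force: [-0.9, 0.8, 3.8]
opening: 0.0703
t 3.67 chute [-0.1803  0.0455] z 0.1503 F(chute) [0.7 1. ] 3.8 open 0.0703 roterr [-0.0017 -0.0003  0.    ]
clock: 4.05
ee_pos: [0.5435, -0.0808, 0.1391]
tcp_rot: [-0.0, 0.748, 0.664, -0.0]
force: [-2.2, 0.3, 4.2]
opening: 0.0708
t 4.05 chute [-0.1804  0.0452] z 0.1391 F(chute) [0.1 2.2] 4.2 open 0.0708 roterr [-0.0005  0.0001  0.0001]
```

```bash
python3 -m handwheel '[[0,0,0,0,0,0.009,0.65],[0,0,0,0,0,0.009,0.65],[0,0,0,0,0,0.009,0.65],[0,0,0,0,0,0,0.65]]'
python3 -c "
from h import *
rep()
cv2.imwrite('pics/s3.png',cv2.resize(eyes.get_image('scene')[130:290,140:360],None,fx=3.6,fy=3.6))
cv2.imwrite('pics/w4.png',eyes.get_image('wrist'))"
```

```text
clock: 4.55
ee_pos: [0.5426, -0.0806, 0.1117]
tcp_rot: [-0.001, 0.748, 0.664, -0.001]
force: [-4.9, 0.1, 6.1]
opening: 0.0705
t 4.55 chute [-0.1803  0.0461] z 0.1117 F(chute) [-0.5  4.9] 6.1 open 0.0705 roterr [-0.0037 -0.0002  0.0004]
```

View pics/s3.png

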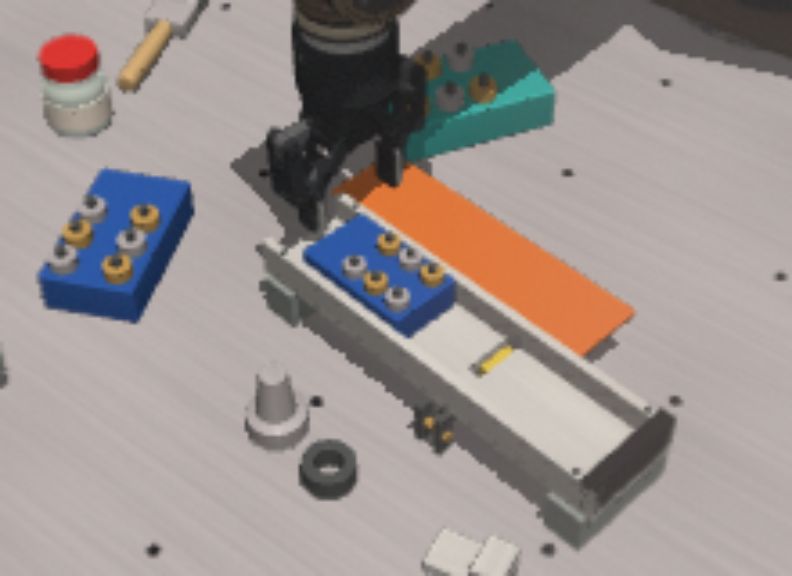

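View pics/w4.png

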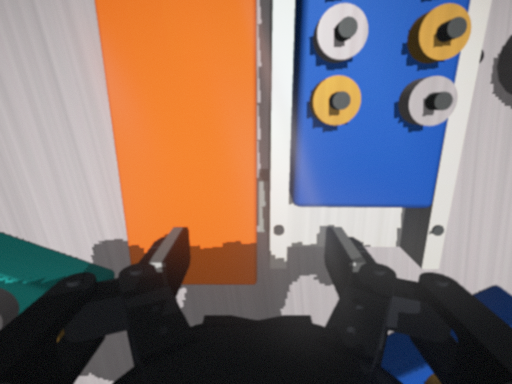

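```bash
python3 - <<'E'
from h import *
n=np.array([*RC[:,0],0])
for cp in((585,356),(634,313)):
    o,d=ray("scene",(cp[0]/3.6+140-.4,cp[1]/3.6+130-.4));P0=np.array([*(O+RC@[.045,0]),0])
    X=o+d*(n@(P0-o))/(n@d);print((RC.T@(X[:2]-O)).round(4),X[2].round(4))
E
```

```text
[0.045  0.0567] 0.0435
[0.045  0.1101] 0.0473
```

```bash
python3 -m handwheel '[[0,0,0,0.005,0.001,0.002,0.65],[0,0,0,0.01,0,0,0.65],[0,0,0,0.01,0,0,0.65],[0,0,0,0.01,0,0,0.65],[0,0,0,0,0,0,0.65]]'
python3 -c "
from h import *
rep()
cv2.imwrite('pics/s4.png',cv2.resize(eyes.get_image('scene')[130:290,140:360],None,fx=3.6,fy=3.6))"
```

```text
clock: 5.28
ee_pos: [0.5503, -0.0471, 0.1117]
tcp_rot: [0.003, 0.747, 0.664, 0.001]
force: [-0.5, -2.7, 5.6]
opening: 0.0704
t 5.28 chute [-0.1461  0.0424] z 0.1117 F(chute) [-2.7  0.1] 5.6 open 0.0704 roterr [0.0047 0.0027 0.0017]
```

View pics/s4.png

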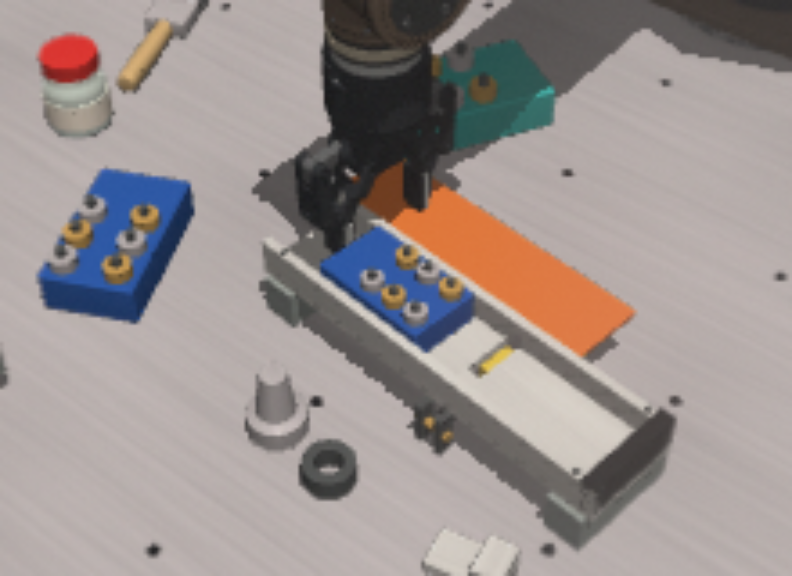

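```bash
python3 -m handwheel '[[0,0,0,0,0,0.002,0.65],[0,0,0,0.006,-0.001,0,0.65],[0,0,0,0.008,0,0,0.65],[0,0,0,0,0,0,0.65]]'
python3 -c "
from h import *
rep()
cv2.imwrite('pics/s5.png',cv2.resize(eyes.get_image('scene')[190:260,230:340],None,fx=7,fy=7,interpolation=cv2.INTER_CUBIC))"
```

```text
clock: 5.82
ee_pos: [0.5509, -0.0334, 0.1096]
tcp_rot: [0.003, 0.748, 0.664, 0.0]
force: [-0.6, -5.1, 6.5]
opening: 0.0705
t 5.83 chute [-0.1324  0.0435] z 0.1096 F(chute) [-5.1  0. ] 6.5 open 0.0705 roterr [0.0044 0.0031 0.0017]
```

View pics/s5.png

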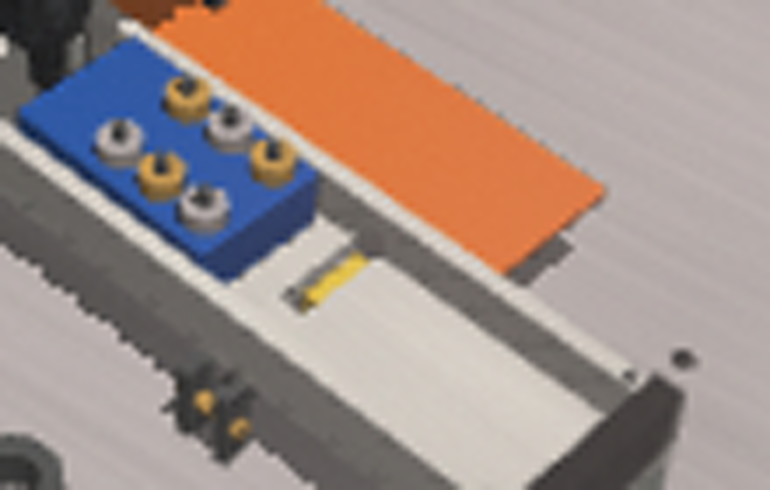

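The gate is below the floor: dark slot visible behind the yellow at crop (330,280). I push on across it.

```bash
python3 -m handwheel '[[0,0,0,0.006,0,0,0.65],[0,0,0,0.007,0,0,0.65],[0,0,0,0.007,0,0,0.65],[0,0,0,0.007,0,0,0.65],[0,0,0,0.007,0,0,0.65],[0,0,0,0.007,0,0,0.65]]'
python3 -c "
from h import *
rep()"
python3 -m handwheel '[[0,0,0,0.009,0,0,0.65],[0,0,0,0.009,0,0,0.65],[0,0,0,0.009,0,0,0.65],[0,0,0,0.009,0,0,0.65],[0,0,0,0.006,0,0,0.65],[0,0,0,0,0,0,0.65]]'
python3 -c "
from h import *
rep((.011,.044),.1096)
cv2.imwrite('pics/s6.png',cv2.resize(eyes.get_image('scene')[130:290,140:360],None,fx=3.6,fy=3.6))"
```

```text
clock: 6.62
ee_pos: [0.5559, 0.0066, 0.1097]
tcp_rot: [0.003, 0.748, 0.664, -0.0]
force: [-1.0, -7.8, 5.7]
opening: 0.0701
t 6.62 chute [-0.0921  0.0434] z 0.1097 F(chute) [-7.8  0.1] 5.7 open 0.0701 roterr [0.0044 0.0046 0.0017]
clock: 7.38
ee_pos: [0.5609, 0.0491, 0.1097]
tcp_rot: [0.003, 0.747, 0.664, 0.0]
force: [-0.7, -5.2, 6.5]
opening: 0.0701
t 7.38 chute [-0.0494  0.0434] z 0.1097 F(chute) [-5.3  0. ] 6.5 open 0.0701 roterr [0.0043 0.0028 0.0017]
tool shift [ 0.0604 -0.0005 -0.0001]
```

View pics/s6.png

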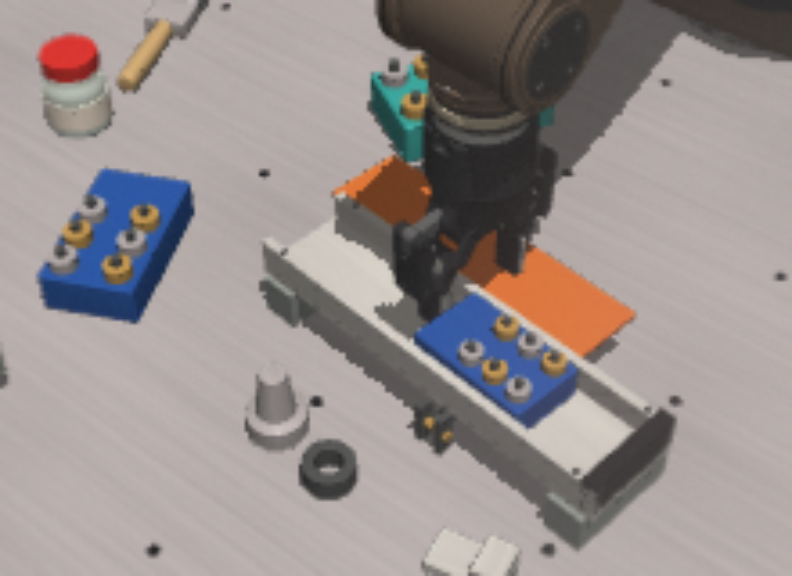

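The rack is across the gate and lies flat, with its front at crop (530,420). I carry on, then feel for the stop.

```bash
python3 -m handwheel '[[0,0,0,0.007,0,0,0.65],[0,0,0,0.009,0,0,0.65],[0,0,0,0.009,0,0,0.65],[0,0,0,0.009,0,0,0.65],[0,0,0,0.009,0,0,0.65],[0,0,0,0.005,0,0,0.65],[0,0,0,0,0,0,0.65]]'
python3 -c "
from h import *
rep((.011,.044),.1096)"
python3 -m handwheel '[[0,0,0,0.003,0,0,0.65],[0,0,0,0.003,0,0,0.65],[0,0,0,0.002,0,0,0.65],[0,0,0,0,0,0,0.65]]'
python3 -c "
from h import *
rep((.011,.044),.1096)"
```

```text
clock: 8.3
ee_pos: [0.5666, 0.0967, 0.1097]
tcp_rot: [0.002, 0.748, 0.664, 0.0]
force: [-1.0, -4.4, 6.6]
opening: 0.0705
t 8.3 chute [-0.0014  0.0434] z 0.1097 F(chute) [-4.5  0.5] 6.6 open 0.0705 roterr [0.0041 0.0027 0.0016]
tool shift [ 0.0124 -0.0005  0.0001]
clock: 8.8
ee_pos: [0.5675, 0.1041, 0.1097]
tcp_rot: [0.003, 0.748, 0.664, -0.0]
force: [-1.2, -8.4, 6.5]
opening: 0.0704
t 8.8 chute [0.0061 0.0434] z 0.1097 F(chute) [-8.5  0.1] 6.5 open 0.0704 roterr [0.0039 0.0036 0.0015]
tool shift [ 0.0049 -0.0006  0.0001]
```

```bash

python3 -m handwheel '[[0,0,0,0.002,0,0,0.65],[0,0,0,0.002,0,0,0.65],[0,0,0,0,0,0,0.65]]'
python3 -c "
from h import *
rep((.011,.044),.1096)
cv2.imwrite('pics/s7.png',cv2.resize(eyes.get_image('scene')[190:290,230:340],None,fx=6,fy=6,interpolation=cv2.INTER_CUBIC))"
```

```text
clock: 9.18
ee_pos: [0.568, 0.1078, 0.1097]
tcp_rot: [0.003, 0.748, 0.664, -0.0]
force: [-2.3, -8.6, 7.8]
opening: 0.0701
t 9.18 chute [0.0098 0.0434] z 0.1097 F(chute) [-8.8  1.3] 7.8 open 0.0701 roterr [0.0037 0.004  0.0009]
tool shift [ 0.0012 -0.0006  0.0001]
```

View pics/s7.png

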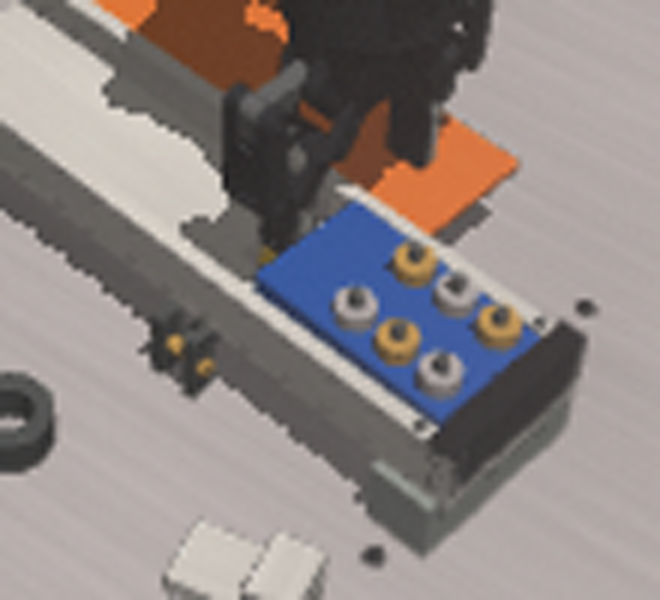

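The rack is nearly or fully at the stop, but the force hasn't jumped yet. I creep further.

```bash

python3 -m handwheel '[[0,0,0,0.002,0,0,0.65],[0,0,0,0,0,0,0.65]]'
python3 -c "
from h import *
rep()"
python3 -m handwheel '[[0,0,0,0.002,0,0,0.65],[0,0,0,0,0,0,0.65]]'
python3 -c "
from h import *
rep()"
```

```text
clock: 9.48
ee_pos: [0.5681, 0.1081, 0.1098]
tcp_rot: [0.004, 0.748, 0.664, -0.002]
force: [-2.6, -15.7, 8.9]
opening: 0.0706
t 9.47 chute [0.0101 0.0433] z 0.1098 F(chute) [-15.9   0.7] 8.9 open 0.0706 roterr [0.0029 0.0075 0.0012]
clock: 9.72
ee_pos: [0.5682, 0.1084, 0.1098]
tcp_rot: [0.004, 0.748, 0.664, -0.003]
force: [-3.3, -21.8, 10.0]
opening: 0.0707
t 9.72 chute [0.0105 0.0432] z 0.1098 F(chute) [-22.    0.7] 10.0 open 0.0707 roterr [0.0021 0.0108 0.0007]
```

Hard stop felt at TCP chute x ≈ 10 mm, as predicted for home. I back off behind the gate with the pedal still pressed, then rise.

```bash

python3 -m handwheel '[[0,0,0,-0.006,0,0,0.65],[0,0,0,-0.012,0,0,0.65],[0,0,0,-0.014,0,0,0.65],[0,0,0,-0.014,0,0,0.65],[0,0,0,0,0,0,0.65]]'
python3 -c "
from h import *
rep()"
python3 -m handwheel '[[0,0,0,0,0,-0.008,0.65],[0,0,0,0,0,-0.012,0.65],[0,0,0,0,0,-0.012,0.65],[0,0,0,0,0,-0.015,0.65],[0,0,0,0,0,-0.03,0.65],[0,0,0,0,0,-0.05,0.65],[0,0,0,0,0,-0.05,0.65],[0,0,0,0,0,0,0.65]]'
python3 -m handwheel '[[0,0,0,-0.05,0,-0.01,0.65],[0,0,0,-0.06,0,0,0.65],[0,0,0,-0.06,0,0,0.65],[0,0,0,-0.06,0,0,0.65],[0,0,0,-0.06,0,0,0.65],[0,0,0,0,0,0,0.65],[0,0,0,0,0,0,0.65]]'
python3 -c "
from h import *
rep()
cv2.imwrite('pics/s8.png',cv2.resize(eyes.get_image('scene')[150:300,170:370],None,fx=4,fy=4,interpolation=cv2.INTER_CUBIC))
cv2.imwrite('pics/t8f.png',eyes.get_image('top'))
cv2.imwrite('pics/t8.png',cv2.resize(cv2.imread('pics/t8f.png')[135:225,165:345],None,fx=4.4,fy=4.4,interpolation=cv2.INTER_CUBIC))"
```

```text
clock: 10.35
ee_pos: [0.5631, 0.068, 0.1099]
tcp_rot: [0.001, 0.749, 0.663, 0.002]
force: [0.3, 0.9, 6.3]
opening: 0.0704
t 10.35 chute [-0.0303  0.0435] z 0.1099 F(chute) [ 0.9 -0.2] 6.3 open 0.0704 roterr [ 0.0047 -0.0015 -0.0016]
clock: 11.35
ee_pos: [0.5621, 0.0684, 0.2896]
tcp_rot: [0.002, 0.748, 0.664, 0.002]
force: [-0.2, 0.0, 0.2]
opening: 0.0705
clock: 12.22
ee_pos: [0.5258, -0.2189, 0.293]
tcp_rot: [-0.002, 0.748, 0.663, -0.0]
force: [0.1, -0.2, -0.1]
opening: 0.0703
t 12.22 chute [-0.3196  0.0463] z 0.293 F(chute) [-0.2 -0.1] -0.1 open 0.0703 roterr [-0.0043 -0.0026 -0.0005]
```

View pics/s8.png

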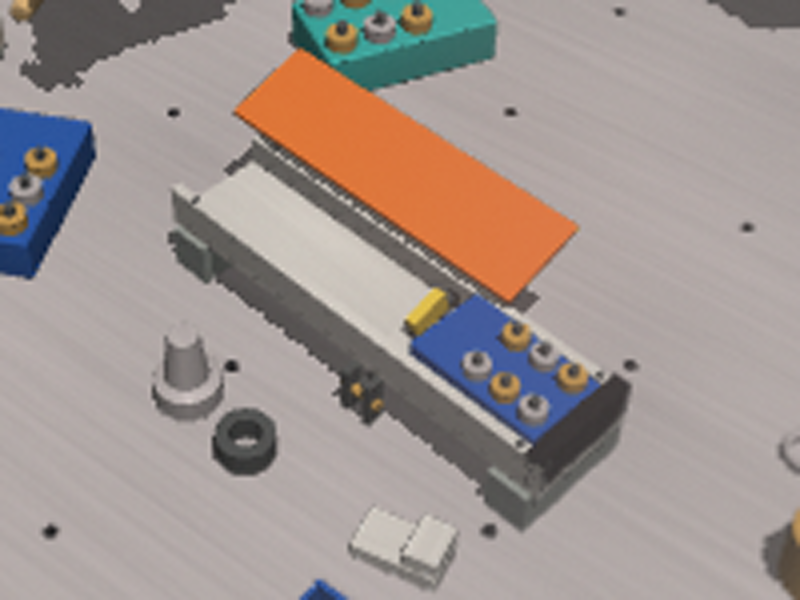

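View pics/t8.png

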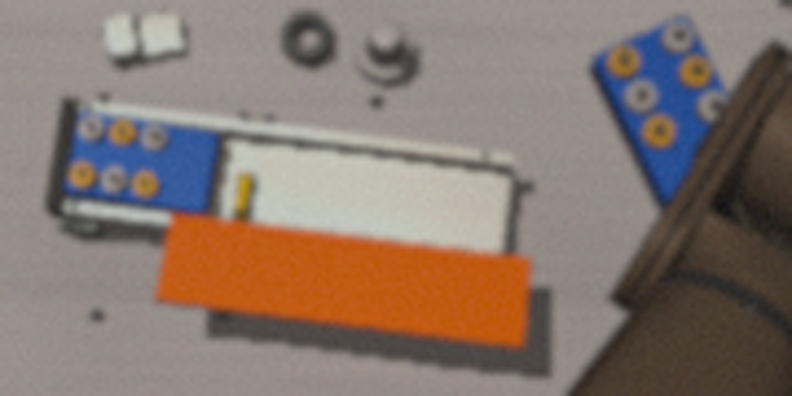

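Rack at the stop, gate up behind it at crop (243,195), and the pedal in the same place as at the start. One numeric check, then I hand in.

```bash
python3 - <<'E'
from h import *
S=lambda x,y:(x/4+170-.4,y/4+150-.4); T=lambda x,y:(x/4.4+165-.4,y/4.4+135-.4)
for n,p in (("rear far",T(224,136)),("rear near",T(216,212)),("front far",T(76,112))):
    X=plane("top",p,.068);print(n,(RC.T@(X[:2]-O)).round(4))
X,e=tri(S(411,346),T(224,136));print("tri rear far",(RC.T@(X[:2]-O)).round(4),X[2].round(4),e.round(4))
X,e=tri(S(408,325),T(243,173));print("gate far",(RC.T@(X[:2]-O)).round(4),X[2].round(4))
a=cv2.imread('pics/top0.png').astype(int);b=cv2.imread('pics/t8f.png').astype(int)
d=np.abs(a-b).max(2);print("diff px bystanders:",(d[130:160,185:265]>60).sum(),(d[165:245,105:160]>60).sum())
print(arm.finish_job())
E
```

```text
rear far [ 0.0176 -0.0261]
rear near [0.0154 0.0279]
front far [ 0.1228 -0.0299]
tri rear far [ 0.0192 -0.0268] 0.0618 0.0024
gate far [ 0.0014 -0.0065] 0.0497
diff px bystanders: 0 0
the job is handed in; nothing more can be done
None
```

The rack is home against the end stop with the gate up behind it, and the job is handed in at about 12 s of the 45 s allowed. No verdict was reported.

**What I did:** One fingertip pressed the pedal down to about 0.30 rad at roughly 6 N. The other pushed the blue rack along the chute past the lowered gate until it met the end stop. I then backed off behind the gate with the pedal still held, lifted straight up so the gate sprang up, and moved clear.

**What the last checks showed:**
- **Rack home:** the push force rose from about 9 N to 22 N while the tool moved under 1 mm, at the position expected for home. The pictures show the rack's front at the black stop.
- **Gate and pedal:** the gate stands behind the rack, with its top about 10 mm above the floor. The pedal looks the same as at the start.
- **Other things on the bed:** the items beside the chute and the spanner and workpiece area show no change in the top view. I did not compare the jar and the brush before and after, but nothing went near them.
- **Robot:** clear of everything, with the force reading about 0.

**One disagreement:** the pictures put the rack's rear 15–19 mm past the gate line and its front at 123 mm, where 22 and 122 mm were expected. A rack 100 mm long cannot span that, and the edges were picked by hand at about 2 mm per pixel, so I relied on the hard stop instead.

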